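# Unclip the track cover and take the line winder off its T-track

### The arm

A 6-joint arm with a two-finger parallel gripper is mounted at the origin on the work surface. World frame = base frame: x ahead of the robot, y to its left, z up, the work surface at z = 0. Lengths are in m, angles in degrees, forces in N, time in s.
With the tool pointing down it reaches from about 0.25 to 0.725 m from the base axis. Payload 9.7 kg.
Tool frame: the origin (TCP) lies on the centre line of the jaws, within the pads' length; the fingertips stand 22 mm ahead of it and the grasp point (between the pads) lies 3 mm ahead of it; z points along the fingers, y is the direction in which the jaws open and shut (so a half turn about z gives the same grasp; the last joint's range is limited). The gripper opens to 85 mm and grips with 20 to 120 N. Pads are 22 mm wide; open, the fingers measure 114 mm over their backs; the gripper's body (76 mm by 85 mm) begins 54 mm behind the grasp point. The pads swing forward as they close: fully open they stand 13 mm farther back than shut.
Start: joints at [-77.177, 4.979, 10.078, 95.1, 0, 90], TCP at [0.122, -0.536, 0.253] pointing down, gripper open.
Joint ranges: [-179.16, 179.16], [-48.56, 103.87], [-65.8, 70.77], [-126.05, 130.52], [-82.76, 87.17], [-180, 180]. Speed limits (degrees/s): [127.2, 127.2, 147.25, 180, 180, 180].

### API

Orientations are given as [roll, pitch, yaw] about the fixed x, y, z axes, in that order (R = Rz(yaw) Ry(pitch) Rx(roll)).
In Python, from workcell import monitor, eyes, job gives the robot as it stands. The module is installed in compiled form; this text tells all that it offers.
- The arm moves only by the tool drive_tool, never from a script. Its argument "plan" is a list of rows, each a list of 3 entries, a list of its own where there are three numbers: the opening, from 0 (shut) to 1 (fully open), then the shift along the world's x, y, z in m, then the turn about the world's z in degrees. In form: [[gripper, [x, y, z], yaw], ...]. A call has 1 to 10 rows; each row shifts and turns the commanded pose from where the row before left it; what a row does not reach is not made up. A row lasts 1/8 s, in which the tool goes at most 62.5 mm and 10.7 degrees, less where a joint would pass 70% of its speed; a pose out of reach is approached as far as the arm can. A call is refused whole if a number of a shift passes 0.0625 or a number of a turn 10.7, either way. A call with a gripper value outside its range is refused whole. The fingers move at their own pace and stop on an object; "grip_force" is the grip in N (left out, the last holds). Time passes only in rows, so rows that do not move let the fingers close. It gives the time, the measured TCP pose, the force and the opening at its end, in the units of the state.
- monitor.get_obs(): the state, without advancing time (a new reading comes with each control period).
- eyes.camera(name): name is "scene" or "top" or "wrist"; returns (picture, depth): 400x640x3 uint8, red, green, blue; 400x640 float32, m along the optical axis (not along the pixel's ray), 0 where there is no reading.
- eyes.camera_params(name): a dict with "fx", "fy", "cx", "cy" (pixels), "extrinsics" (4x4, takes a point from world to camera coordinates); the wrist camera has in their place "mount" (4x4, takes a point from camera to tool coordinates, whose origin is the TCP and whose axes are the flange's). Camera axes: x right, y down, z forward; pixel columns grow to the right and rows downward; lengths in m; the calibration is good to about 2 mm. A picture is of the moment at which its call begins: read the wrist's pose just before it. camera_params takes no time and is no camera call.
- job.job_done(): hands the job in, once; it reports no verdict.
The state is a dict: "time": time; "q": joint angles; "qd": joint speeds; "joint_efforts": joint torques, N m; "ee_pos": TCP position; "tcp_rot": TCP orientation; "wrist_force": force on the tool from outside, world axes, zero at the start; "torque": the same for the moment, N m; "opening": finger opening in m.
Only numpy, scipy, OpenCV 4.12 (cv2) and the standard library are available. Lean on these libraries where they do the work, as an engineer would, in place of code of your own. Each camera call takes 0.05 s, during which the arm holds its last target.

### The job

Take the yellow line winder off its T-track for the boat: pinch the two white tabs of the red cover together, lift the cover off the track's open end and lay it flat in the blue tray, tabs up. Then slide the winder along the track into the open end, lift it off there and stand it upright in the white wooden crate. Set both down without dropping them, and leave everything else where it is.

Things in the scene. Friction and masses are not known exactly. Their poses are not given: they have to be found in the camera images.
- track: aluminium T-track fixed to the boards, 320 mm long (x), 80 wide (y), 24 high, closed at both ends. Origin: centre of its underside. Channel floor 6 mm up, 49 mm wide. From x -150 to +70 mm two lips (18 to 24 mm up) leave a 26 mm slot; from +70 to +150 they are cut back to an open pocket
- track_pocket (a point): centre of the open pocket on the channel floor, at x +110, z 6 mm of the track; axes as the track's. The pocket is 80 mm long, 56 wide at the mouth, 66 below its ledges (18 to 24 mm up), and ends at a stop wall 40 mm on in +x
- cover: red snap-fit cover clipped over the pocket, loose once freed, about 160 g. Plate 88 (x) x 76 mm (y), 12 to 18 mm above the origin, which is the centre of the underside of its feet (12 mm above the track's underside when clipped on, axes as the track's). Two white ribbed tabs stand on it at its +y and -y sides; pinch them together, and lift while keeping them pinched
- tab_left (a joint): how far the tab on the cover's +y side is pressed towards the middle, m: 0 out, 0.007 at its stop. Its hook catches 3.5 mm under the pocket's ledge and is free from about 0.0045. Spring: 2.7 N at rest, 9 N at the stop
- tab_right (a joint): the same for the tab on the cover's -y side
- tab_left_pad (a point): centre of the outer face of the +y tab: y +28 mm, 35 mm above the cover's origin (the tabs' outer faces are 56 mm apart). The tab is 36 mm long (x), 6 thick, and reaches from 18 (the plate's top) to 52 mm above the origin. Axes as the cover's
- tab_right_pad (a point): the same for the -y tab, at y -28 mm
- winder: empty yellow plastic line winder on an aluminium T-shoe captive in the track, about 220 g. Origin: centre of the shoe's underside; x along the track. Shoe 64 (x) x 44 (y) x 8 mm, neck 40 x 18 mm up to 28 mm, then the winder, 120 mm long, 90 high over all. In the channel the shoe has 4 mm of play in height and 2.5 mm to each side. It lifts out when within 8 mm of the pocket's centre
- winder_grip (a point): where to grip the winder: centre of its middle board, 60 mm above its origin. The board is 60 mm long (x), 22 thick (y), and reaches from 38 to 78 mm above the origin. An end post stands at each end, inner faces at x +45 and -45 mm, tops 90 mm up. Against the stop wall the winder is 8 mm past the pocket's centre
- tray: shallow blue plastic tray, fixed, 220 (x) x 180 (y) x 22 mm high, wall and floor 5 mm. Origin at the centre of its underside
- tray_in (a point): centre of the tray's inner floor, 5 mm up; axes as the tray's
- crate: white-painted wooden carry crate, open on top, fixed, 220 (x) x 180 (y) x 40 mm high, wall and floor 6 mm. Origin at the centre of its underside
- crate_in (a point): centre of the crate's inner floor, 6 mm up; axes as the crate's
- squid: bystander: grey rubber squid lure lying on the boards, 130 mm long (x), 34 high. Origin on the underside
- reel_seat: bystander: aluminium reel seat, a tube 110 mm long (x), 23 thick. Origin at the centre of the underside
- lantern: bystander: dented copper lantern base, 100 mm across, 70 high. Origin at the centre of the underside
- net_float: bystander: orange plastic float, standing, 72 mm across, 85 high. Origin at the centre of the underside
There are look-alikes about, which are no part of the job. What is meant by the winder is not purple or turquoise, and is the smaller of those in its own colour.

How it is judged:
By the outcome, as a careful person would: the job done as asked, in the order asked, and still so for the second after the job is handed in, with the robot touching nothing.
It also fails if it takes over 67 s, if anything falls off the work surface, if the arm or the gripper's body presses on something with over 40 N, if the wrist force passes 120 N, or if a joint passes its speed limit or range.

## Working session

There is one attempt and no reset: what is moved stays moved. The work goes in short steps, Python scripts to look and compute and a tool call to move; the robot and the scene stay as the last step left them, time stands still between calls to the robot, and variables do not carry over. Pictures are saved under pics/ and viewed, and the job is handed in when it is done.

Besides the shell and the picture viewer there is one more tool, called after "Emit:" by a JSON object that holds its "api" and its "payload". drive_tool: Moves the arm, as the interface text tells. Its arguments: {"type":"object","properties":{"plan":{"type":"array","items":{"type":"array"}},"grip_force":{"type":"number"}},"required":["plan"]}

```bash
mkdir -p pics
cat > h.py <<'E'
from workcell import monitor, eyes, job
import numpy as np, cv2
np.set_printoptions(precision=4,suppress=True)
def save(n,im): cv2.imwrite('pics/%s.png'%n, cv2.cvtColor(im,cv2.COLOR_RGB2BGR))
def world(name,u,v,d,p=None,T=None):
    p=p or eyes.camera_params(name)
    c=np.array([(u-p['cx'])/p['fx']*d,(v-p['cy'])/p['fy']*d,d,1.])
    M=np.linalg.inv(np.array(p['extrinsics'])) if T is None else T
    return (M@c)[:3]
E
python3 - <<'E'
from h import *
o=monitor.get_obs(); print(o)
for n in ['scene','top','wrist']:
    im,d=eyes.camera(n); save(n+'0',im); np.savez('pics/%s0.npz'%n,im=im,d=d); print(n,eyes.camera_params(n))
E
```

```text
{'time': 0.0, 'q': array([-77.1756,   5.012 ,  10.0335,  95.1006,   0.0007,  90.0004]), 'qd': array([ 0.0154, -0.0207,  0.0671, -0.0195,  0.0746, -0.1256]), 'joint_efforts': array([ -0.0007, -52.0382,  46.4807,   0.0161,   0.0001,   0.    ]), 'ee_pos': array([ 0.122 , -0.5361,  0.2526]), 'tcp_rot': array([-179.9209,   -0.0007,   12.824 ]), 'wrist_force': array([ 0.6029, -0.4438, -0.4564]), 'torque': array([-0.0347,  0.0206, -0.0635]), 'opening': 0.08505997319920575}
scene {'fx': 501.6100670188139, 'fy': 501.6100670188139, 'cx': 318.95340512729115, 'cy': 200.0782871780716, 'extrinsics': array([[-0.8451,  0.5346,  0.0001,  0.4206],
       [ 0.3994,  0.6314, -0.6647, -0.123 ],
       [-0.3554, -0.5617, -0.7471,  1.7093],
       [ 0.    ,  0.    ,  0.    ,  1.    ]])}
top {'fx': 424.76478848836786, 'fy': 424.76478848836786, 'cx': 319.735589360716, 'cy': 191.07795687954965, 'extrinsics': array([[ 0.0075, -0.9999,  0.0093, -0.0427],
       [-0.986 , -0.0089, -0.1667,  0.4578],
       [ 0.1668, -0.008 , -0.986 ,  1.0573],
       [ 0.    ,  0.    ,  0.    ,  1.    ]])}
wrist {'fx': 314.25394176563486, 'fy': 314.25394176563486, 'cx': 317.71472714482235, 'cy': 201.24602962154296, 'mount': array([[ 0.001 , -0.962 , -0.2731,  0.069 ],
       [ 1.    ,  0.001 , -0.0001,  0.0007],
       [ 0.0004, -0.2731,  0.962 , -0.121 ],
       [ 0.    ,  0.    ,  0.    ,  1.    ]])}
```

View pics/scene0.png

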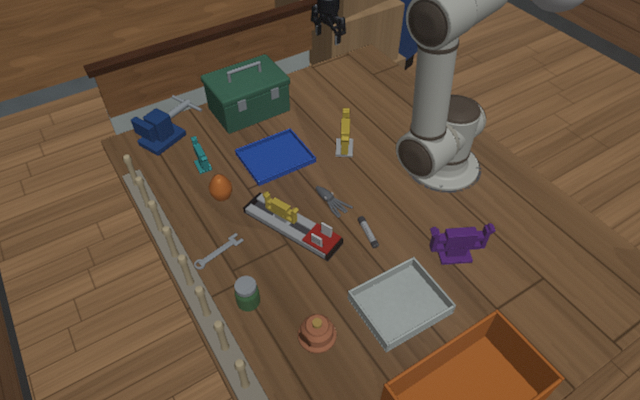

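View pics/top0.png

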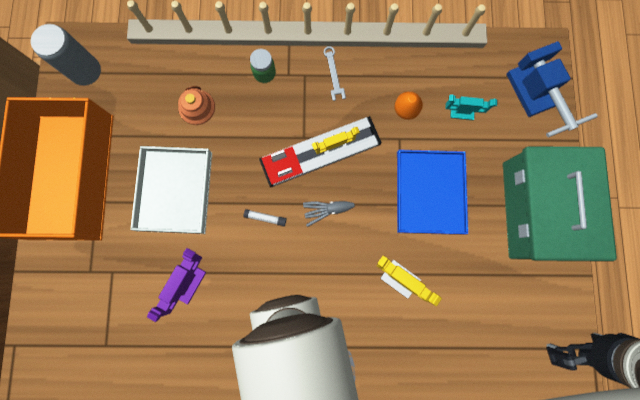

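View pics/wrist0.png

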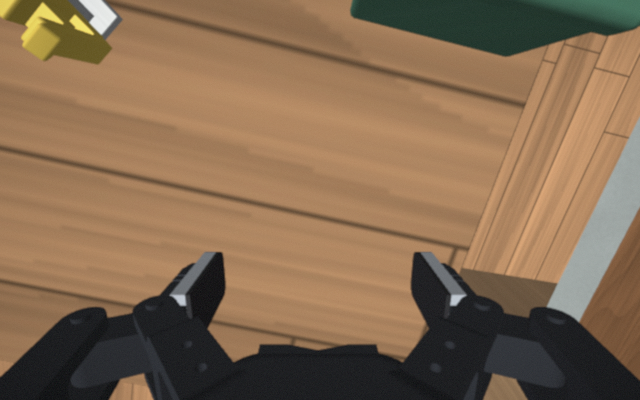

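The top view shows the track from (263,170) to (380,130), with the cover at (282,165) and the yellow winder at (335,140). The tray is at (432,192) and the crate at (172,190). I'll enlarge these for measuring.

Run:
```python
from h import *
z=np.load('pics/top0.npz'); im=z['im']
c=im[105:200,245:395]; save('topcrop0',cv2.resize(c,None,fx=5,fy=5,interpolation=cv2.INTER_CUBIC))
a=cv2.resize(im[135:245,120:220],None,fx=4,fy=4,interpolation=cv2.INTER_CUBIC)
b=cv2.resize(im[135:245,385:485],None,fx=4,fy=4,interpolation=cv2.INTER_CUBIC)
save('topcrop1',np.hstack([a[:440,:400],b[:440,:400]]))
```

```text
(no output)
```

View pics/topcrop0.png

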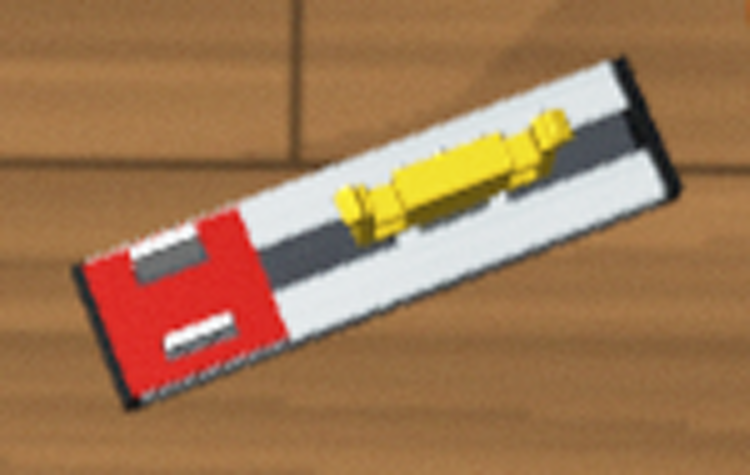

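View pics/topcrop1.png

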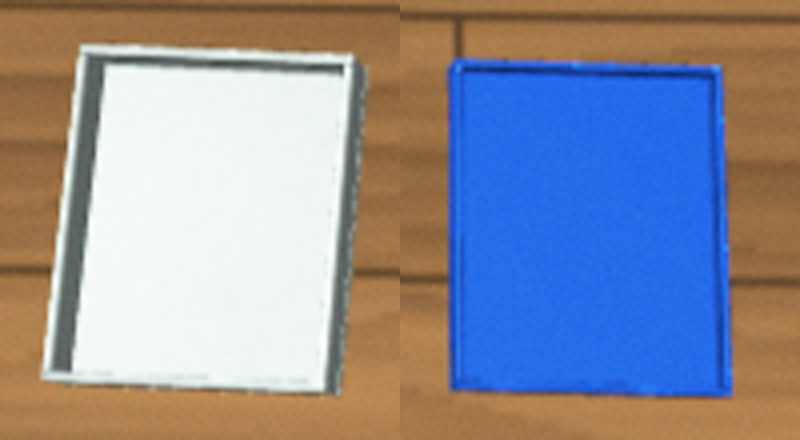

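```bash
cat >> h.py <<'E'
def onplane(name,u,v,z,T=None):
    p=eyes.camera_params(name)
    M=np.linalg.inv(np.array(p['extrinsics'])) if T is None else T
    r=M[:3,:3]@np.array([(u-p['cx'])/p['fx'],(v-p['cy'])/p['fy'],1.]); o=M[:3,3]
    return o+r*(z-o[2])/r[2]
E
python3 - <<'E'
from h import *
def cr(pts,s,ou,ov,z,ref=None): 
    return np.array([onplane('top',(x+.5)/s-.5+ou,(y+.5)/s-.5+ov,z) for x,y in pts])
T=cr([(622,57),(680,193),(130,408),(78,266)],5,245,105,.024)
print('track',T, T.mean(0)); 
for i,j in [(0,3),(1,2),(0,1),(3,2)]:
    d=T[j]-T[i]; print(np.linalg.norm(d),np.degrees(np.arctan2(d[1],d[0])))
W=cr([(392,180),(505,130),(515,160),(400,205)],5,245,105,.006+.078); print('board top',W,W.mean(0))
tabs=cr([(131,257),(197,226),(165,346),(232,314)],5,245,105,.064); print('tabs',tabs,tabs.mean(0))
C=cr([(82,46),(365,55),(340,390),(45,378)],4,120,135,.04); print('crate',C,C.mean(0),np.degrees(np.arctan2(*(C[0]-C[3])[[1,0]])),[np.linalg.norm(C[i]-C[i-1]) for i in range(4)])
B=cr([(52,62),(321,66),(331,393),(52,390)],4,385,135,.022); print('tray',B,B.mean(0),np.degrees(np.arctan2(*(B[0]-B[3])[[1,0]])),[np.linalg.norm(B[i]-B[i-1]) for i in range(4)])
im,d=np.load('pics/top0.npz').values()
# depth check at few points
for u,v in [(282,165),(335,140),(172,190),(432,192),(330,208),(265,217),(196,104),(408,105),(408,280)]:
    print(u,v,world('top',u,v,d[v,u]))
E
```

```text
track [[ 0.6673 -0.1705  0.024 ]
 [ 0.5917 -0.2006  0.024 ]
 [ 0.4724  0.0896  0.024 ]
 [ 0.5485  0.1192  0.024 ]] [ 0.5699 -0.0406  0.024 ]
0.3130677094189901 112.29911946138819
0.313785840514714 112.3481028741178
0.08136445202857662 -158.28848910637714
0.08164319678994277 -158.79042977676542
board top [[ 0.5796 -0.0458  0.084 ]
 [ 0.6065 -0.103   0.084 ]
 [ 0.5907 -0.108   0.084 ]
 [ 0.5667 -0.05    0.084 ]] [ 0.5859 -0.0767  0.084 ]
tabs [[0.5435 0.0868 0.064 ]
 [0.5601 0.0535 0.064 ]
 [0.4973 0.0684 0.064 ]
 [0.5142 0.0348 0.064 ]] [0.5288 0.0609 0.064 ]
crate [[0.5728 0.4313 0.04  ]
 [0.5685 0.2466 0.04  ]
 [0.35   0.2514 0.04  ]
 [0.356  0.4378 0.04  ]] [0.4618 0.3418 0.04  ] -1.7061619170098967 [np.float64(0.21684850990556032), np.float64(0.18477925958249114), np.float64(0.21864410399069292), np.float64(0.18646493342936118)]
tray [[ 0.5736 -0.2461  0.022 ]
 [ 0.5726 -0.4259  0.022 ]
 [ 0.3548 -0.4216  0.022 ]
 [ 0.3552 -0.241   0.022 ]] [ 0.4641 -0.3337  0.022 ] -1.3264945718476688 [np.float64(0.2184222074382866), np.float64(0.17988134303643927), np.float64(0.2179158675854046), np.float64(0.18059618051404913)]
282 165 [0.5283 0.0607 0.0292]
335 140 [ 0.5809 -0.076   0.086 ]
172 190 [0.4625 0.3514 0.0088]
432 192 [ 0.4643 -0.339   0.0034]
330 208 [ 0.4153 -0.0658  0.0311]
265 217 [0.3918 0.1025 0.0196]
196 104 [0.6832 0.2869 0.0577]
408 105 [ 0.6785 -0.2645  0.0785]
408 280 [ 0.2373 -0.2476  0.1015]
```

Emit:
{"api": "drive_tool", "payload": {"plan": [[1,[0.034,0.05,0],8.3],[1,[0.034,0.05,0],8.3],[1,[0.034,0.05,0],8.3],[1,[0.034,0.05,0],8.3],[1,[0.034,0.05,0],8.3],[1,[0.034,0.05,0],8.3],[1,[0.034,0.05,0],8.3],[1,[0.034,0.05,0],8.3],[1,[0.034,0.05,0],8.3],[1,[0.034,0.05,0],8.3]], "grip_force": 40}}

```text
time: 1.4
ee_pos: [0.4628, -0.0343, 0.2533]
tcp_rot: [180.0, 0.0, 96.1]
wrist_force: [0.3, -0.7, -0.1]
opening: 0.0856
```

Emit:
{"api": "drive_tool", "payload": {"plan": [[1,[0.034,0.05,0],8.3],[1,[0.033,0.047,0],8.2],[1,[0,0,-0.03],0],[1,[0,0,0],0]]}}

```text
time: 1.9
ee_pos: [0.5282, 0.0611, 0.2209]
tcp_rot: [-179.7, -0.1, 112.4]
wrist_force: [-0.2, -0.9, 0.3]
opening: 0.0853
```

```bash
cat >> h.py <<'E'
from scipy.spatial.transform import Rotation as Rn
def wristT(o):
    T=np.eye(4); T[:3,:3]=Rn.from_euler('xyz',o['tcp_rot'],degrees=True).as_matrix(); T[:3,3]=o['ee_pos']
    return T@np.array(eyes.camera_params('wrist')['mount'])
E
python3 - <<'E'
from h import *
o=monitor.get_obs(); print(o['time'],o['q'],o['ee_pos'],o['tcp_rot'],o['wrist_force'])
im,d=eyes.camera('wrist'); save('wrist1',im); np.savez('pics/wrist1.npz',im=im,d=d,T=wristT(o))
E
```

```text
1.9 [ 6.6036  2.1583  3.513  91.6259 -0.0043 74.2274] [0.5282 0.0611 0.2209] [-179.7379   -0.0696  112.376 ] [-0.2112 -0.8592  0.2898]
```

View pics/wrist1.png

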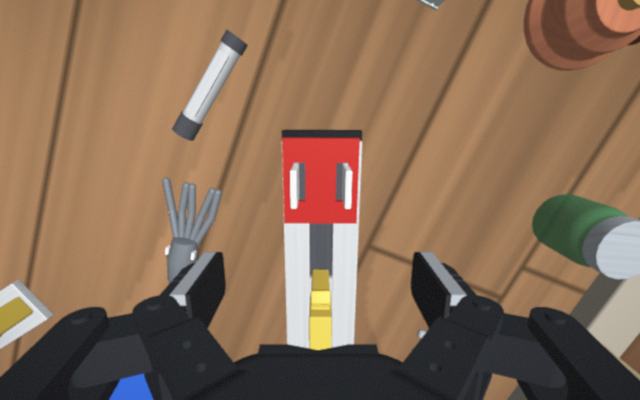

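Run:
```python
from h import *
im=np.load('pics/wrist1.npz')['im']
save('w1c',cv2.resize(im[120:240,265:380],None,fx=5,fy=5,interpolation=cv2.INTER_CUBIC))
```

```text
(no output)
```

View pics/w1c.png

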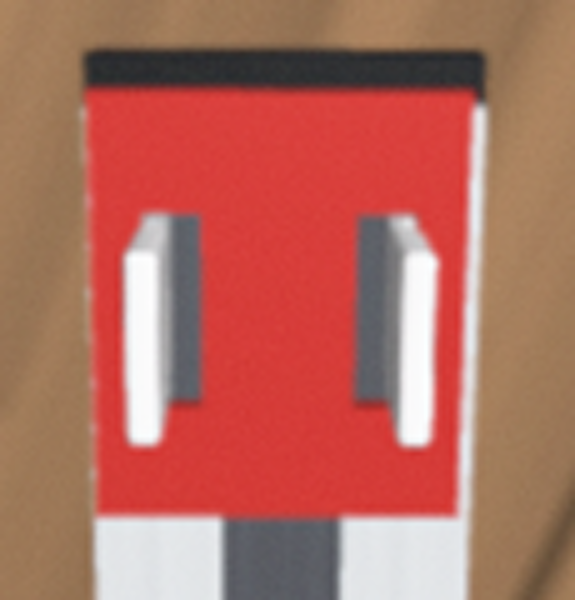

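Run:
```python
from h import *
T=np.load('pics/wrist1.npz')['T']
f=lambda x,y,z: onplane('wrist',(x+.5)/5-.5+265,(y+.5)/5-.5+120,z,T)
P=np.array([f(124,250,.064),f(129,445,.064),f(437,252,.064),f(431,445,.064)])
print(P,P.mean(0),np.linalg.norm(P[0]-P[2]),np.linalg.norm(P[0]-P[1]))
for a,b in[(1,0),(3,2)]: 
  d=P[a]*-1+P[b]; print(np.degrees(np.arctan2(d[1],d[0])))
Q=np.array([f(85,50,.024),f(486,52,.024)]);print(Q,Q.mean(0),np.linalg.norm(Q[0]-Q[1]),np.degrees(np.arctan2(*(Q[0]-Q[1])[[1,0]])))
R=np.array([f(96,515,.030),f(460,515,.030)]);print(R,R.mean(0),np.linalg.norm(R[0]-R[1]),np.degrees(np.arctan2(*(R[0]-R[1])[[1,0]])))
```

```text
[[0.4965 0.069  0.064 ]
 [0.5104 0.0353 0.064 ]
 [0.5483 0.09   0.064 ]
 [0.562  0.0566 0.064 ]] [0.5293 0.0627 0.064 ] 0.055945087928662526 0.03646679629719976
112.48283763849612
112.36734367068108
[[0.4742 0.0953 0.024 ]
 [0.5475 0.1252 0.024 ]] [0.5108 0.1102 0.024 ] 0.0792187694736353 -157.8346934542539
[[0.5105 0.0073 0.03  ]
 [0.5812 0.0366 0.03  ]] [0.5459 0.022  0.03  ] 0.07654958093624742 -157.47870902045915
```

Emit:
{"api": "drive_tool", "payload": {"plan": [[1,[0.001,0.0015,-0.04],0],[1,[0,0,-0.04],0],[1,[0,0,-0.04],0],[1,[0,0,-0.024],0],[1,[0,0,-0.012],0],[1,[0,0,-0.008],0],[1,[0,0,0],0]]}}

```text
time: 2.82
ee_pos: [0.5303, 0.0621, 0.0599]
tcp_rot: [180.0, 0.0, 112.3]
wrist_force: [-0.3, 1.1, -0.2]
opening: 0.0856
```

Run:
```python
from h import *
o=monitor.get_obs(); print(o['time'],o['ee_pos'],o['tcp_rot'],o['wrist_force'])
im,d=eyes.camera('wrist'); save('wrist2',im)
```

```text
2.825 [0.5303 0.0621 0.0599] [179.9605   0.0113 112.3002] [-0.3208  1.1152 -0.237 ]
```

View pics/wrist2.png

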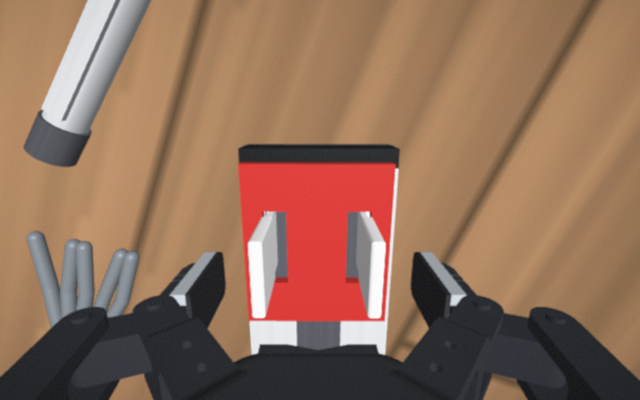

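Emit:
{"api": "drive_tool", "payload": {"plan": [[0.7,[0,0,-0.002],0],[0.6,[0,0,0],0],[0.45,[0,0,0],0],[0.3,[0,0,0],0],[0.3,[0,0,0],0],[0.3,[0,0,0],0]]}}

```text
time: 3.62
ee_pos: [0.5303, 0.0622, 0.0592]
tcp_rot: [179.9, 0.0, 112.3]
wrist_force: [-5.8, -1.6, 14.5]
opening: 0.0394
```

Run:
```python
from h import *
o=monitor.get_obs(); print(o['time'],o['ee_pos'],o['tcp_rot'],o['wrist_force'],o['opening'])
im,d=eyes.camera('wrist'); save('wrist3',im)
```

```text
3.625 [0.5303 0.0622 0.0592] [179.9232   0.0365 112.321 ] [-5.833  -1.5775 14.4602] 0.039398902855995156
```

View pics/wrist3.png

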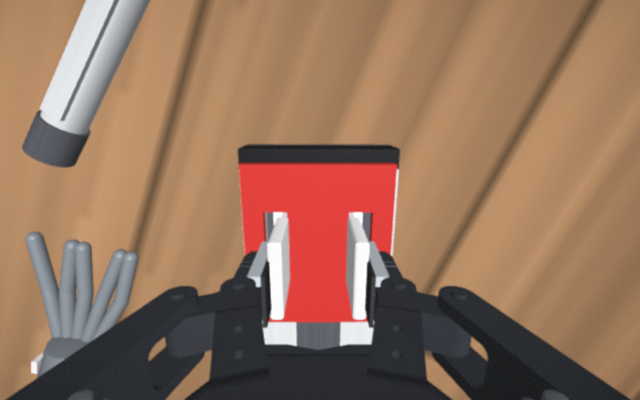

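Emit:
{"api": "drive_tool", "payload": {"plan": [[0.3,[0,0,0.002],0],[0.3,[0,0,0.004],0],[0.3,[0,0,0.006],0],[0.3,[0,0,0.01],0],[0.3,[0,0,0.02],0],[0.3,[0,0,0],0]]}}

```text
time: 4.42
ee_pos: [0.5311, 0.0623, 0.1011]
tcp_rot: [179.8, 0.0, 112.3]
wrist_force: [-0.3, 0.3, -1.2]
opening: 0.0392
```

Run:
```python
from h import *
o=monitor.get_obs(); print(o['time'],o['ee_pos'],o['tcp_rot'],o['wrist_force'],o['opening'])
im,d=eyes.camera('wrist'); save('wrist4',im)
```

```text
4.425 [0.5311 0.0623 0.1011] [179.8295   0.0465 112.3205] [-0.2704  0.2598 -1.2021] 0.039214753790190335
```

View pics/wrist4.png

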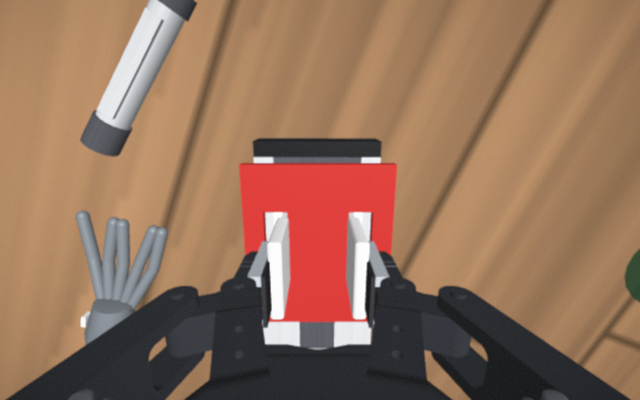

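Emit:
{"api": "drive_tool", "payload": {"plan": [[0.3,[0,0,0.04],0],[0.3,[0,0,0.04],0],[0.3,[-0.008,-0.04,0.01],0],[0.3,[-0.009,-0.052,0],0],[0.3,[-0.009,-0.052,0],0],[0.3,[-0.009,-0.052,0],0],[0.3,[-0.009,-0.052,0],0],[0.3,[-0.009,-0.052,0],0],[0.3,[-0.009,-0.052,0],0],[0.3,[-0.005,-0.044,0],0]]}}

```text
time: 5.72
ee_pos: [0.4622, -0.3356, 0.1883]
tcp_rot: [-180.0, -0.0, 112.3]
wrist_force: [0.4, -0.8, -1.0]
opening: 0.0389
```

Emit:
{"api": "drive_tool", "payload": {"plan": [[0.3,[0,0,-0.03],0],[0.3,[0,0,-0.03],0],[0.3,[0,0,-0.02],0],[0.3,[0,0,0],0]]}}

```text
time: 6.22
ee_pos: [0.462, -0.3331, 0.1068]
tcp_rot: [-179.9, -0.2, 112.3]
wrist_force: [0.2, 0.7, -1.5]
opening: 0.0392
```

Run:
```python
from h import *
o=monitor.get_obs(); print(o['time'],o['ee_pos'],o['tcp_rot'],o['wrist_force'],o['opening'])
im,d=eyes.camera('wrist'); save('wrist5',im)
im,d=eyes.camera('top'); save('top5',im)
```

```text
6.225 [ 0.462  -0.3331  0.1068] [-179.8704   -0.2062  112.3157] [ 0.231   0.7015 -1.4817] 0.03923455278128278
```

View pics/wrist5.png

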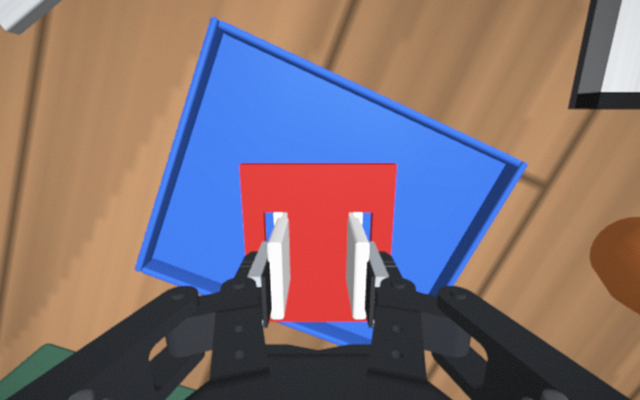

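View pics/top5.png

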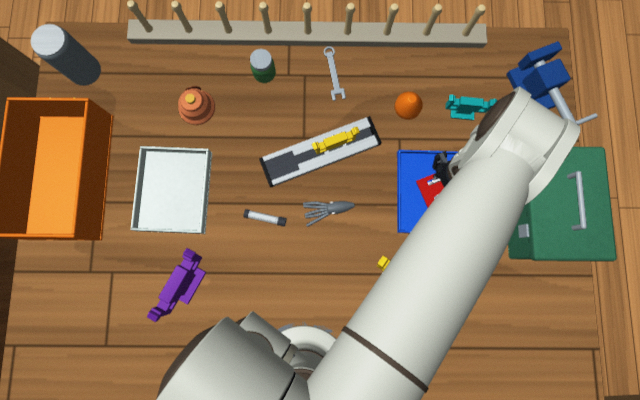

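Emit:
{"api": "drive_tool", "payload": {"plan": [[0.3,[0,0,-0.02],0],[0.3,[0,0,-0.015],0],[0.3,[0,0,-0.01],0],[0.3,[0,0,-0.003],0],[0.3,[0,0,-0.002],0],[0.3,[0,0,0],0]]}}

```text
time: 7.08
ee_pos: [0.4632, -0.3339, 0.0596]
tcp_rot: [180.0, 0.0, 112.3]
wrist_force: [0.8, 0.4, -1.6]
opening: 0.0392
```

Emit:
{"api": "drive_tool", "payload": {"plan": [[0.3,[0,0,-0.002],0],[0.3,[0,0,-0.001],0],[0.3,[0,0,0],0]]}}

```text
time: 7.45
ee_pos: [0.463, -0.3338, 0.0562]
tcp_rot: [-180.0, -0.0, 112.3]
wrist_force: [-0.3, -1.1, -2.2]
opening: 0.0393
```

Emit:
{"api": "drive_tool", "payload": {"plan": [[0.3,[0,0,-0.0015],0],[0.3,[0,0,-0.001],0],[0.3,[0,0,0],0]]}}

```text
time: 7.82
ee_pos: [0.463, -0.3337, 0.0537]
tcp_rot: [-180.0, -0.0, 112.3]
wrist_force: [0.3, -0.6, -1.0]
opening: 0.0393
```

Emit:
{"api": "drive_tool", "payload": {"plan": [[0.3,[0,0,-0.001],0],[0.3,[0,0,0],0]]}}

```text
time: 8.07
ee_pos: [0.463, -0.3338, 0.0527]
tcp_rot: [-180.0, -0.0, 112.3]
wrist_force: [0.7, 0.1, -2.1]
opening: 0.0392
```

Emit:
{"api": "drive_tool", "payload": {"plan": [[0.3,[0,0,-0.001],0],[0.3,[0,0,0],0]]}}

```text
time: 8.32
ee_pos: [0.4631, -0.3338, 0.0524]
tcp_rot: [180.0, 0.0, 112.3]
wrist_force: [-1.4, 1.6, 4.9]
opening: 0.0389
```

Emit:
{"api": "drive_tool", "payload": {"plan": [[0.3,[0,0,-0.001],0],[0.3,[0,0,0],0]]}}

```text
time: 8.57
ee_pos: [0.4632, -0.3339, 0.0523]
tcp_rot: [180.0, 0.1, 112.3]
wrist_force: [-4.8, 3.3, 12.3]
opening: 0.0391
```

Emit:
{"api": "drive_tool", "payload": {"plan": [[0.3,[0,0,0.001],0],[0.5,[0,0,0],0],[0.6,[0,0,0],0],[0.7,[0,0,0],0],[1,[0,0,0],0],[1,[0,0,0],0],[1,[0,0,0.01],0],[1,[0,0,0.03],0],[1,[0,0,0.04],0],[1,[0,0,0.04],0]]}}

```text
time: 9.82
ee_pos: [0.463, -0.3337, 0.1738]
tcp_rot: [180.0, 0.0, 112.3]
wrist_force: [0.4, 0.2, 0.6]
opening: 0.0856
```

Run:
```python
from h import *
o=monitor.get_obs(); print(o['time'],o['ee_pos'],o['tcp_rot'],o['wrist_force'],o['opening'])
im,d=eyes.camera('wrist'); save('wrist6',im); np.savez('pics/wrist6.npz',im=im,d=d,T=wristT(o))
```

```text
9.825 [ 0.463  -0.3337  0.1738] [179.9807   0.03   112.3234] [0.4317 0.1782 0.5616] 0.08558684474602671
```

View pics/wrist6.png

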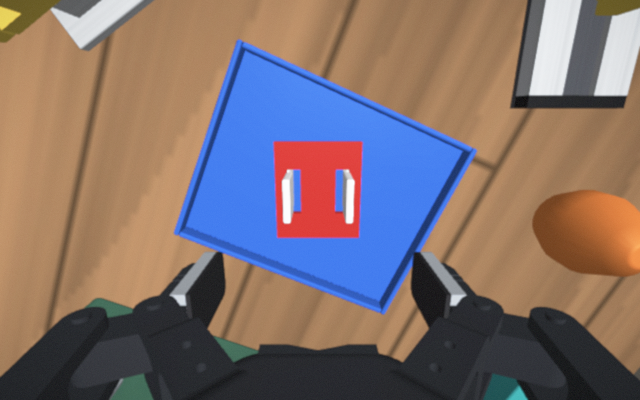

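Emit:
{"api": "drive_tool", "payload": {"plan": [[1,[0,0,0.05],0],[1,[0.0205,0.043,0],0],[1,[0.0205,0.043,0],0],[1,[0.0205,0.043,0],0],[1,[0.0205,0.043,0],0],[1,[0.0205,0.043,0],0],[1,[0.0205,0.043,0],0],[1,[0,0,0],0]]}}

```text
time: 10.88
ee_pos: [0.587, -0.073, 0.222]
tcp_rot: [180.0, -0.0, 112.5]
wrist_force: [0.1, -0.7, -0.3]
opening: 0.0852
```

Run:
```python
from h import *
o=monitor.get_obs(); print(o['time'],o['ee_pos'],o['tcp_rot'],o['wrist_force'],o['opening'])
im,d=eyes.camera('wrist'); save('wrist7',im); np.savez('pics/wrist7.npz',im=im,d=d,T=wristT(o))
save('w7c',cv2.resize(im[100:240,250:400],None,fx=4,fy=4,interpolation=cv2.INTER_CUBIC))
```

```text
10.875 [ 0.587 -0.073  0.222] [179.9745  -0.0096 112.5365] [ 0.0933 -0.6519 -0.3131] 0.08516055157087205
```

View pics/wrist7.png

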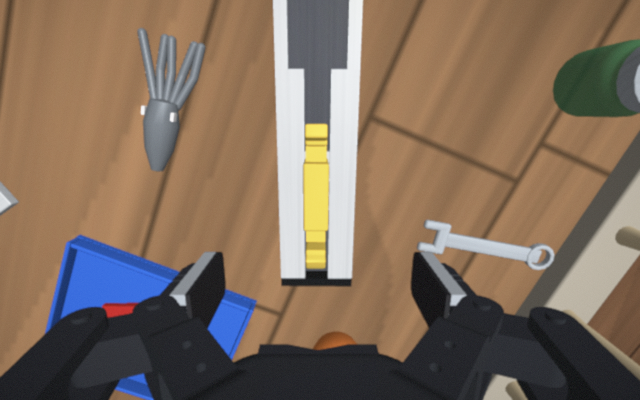

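View pics/w7c.png

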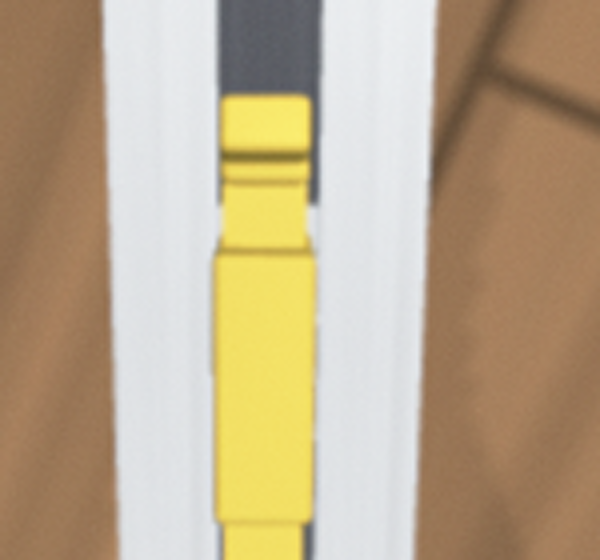

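Run:
```python
from h import *
T=np.load('pics/wrist7.npz')['T']; d=np.load('pics/wrist7.npz')['d']
f=lambda x,y,z: onplane('wrist',(x+.5)/4-.5+250,(y+.5)/4-.5+100,z,T)
P=np.array([f(213,252,.084),f(317,252,.084),f(216,521,.084),f(313,521,.084)])
print(P,P.mean(0),np.linalg.norm(P[0]-P[1]),np.linalg.norm(P[0]-P[2]))
a=(P[0]+P[1]-P[2]-P[3]);print(np.degrees(np.arctan2(a[1],a[0])))
print(world('wrist',316,195,d[195,316],T=T))
t=np.array([f(105,60,.024),f(436,60,.024),f(117,480,.024),f(419,480,.024)]);print(t, (t[0]+t[1])/2,(t[2]+t[3])/2); a=(t[0]+t[1]-t[2]-t[3]);print(np.degrees(np.arctan2(a[1],a[0])))
```

```text
[[ 0.5645 -0.0516  0.084 ]
 [ 0.5844 -0.0434  0.084 ]
 [ 0.5872 -0.1065  0.084 ]
 [ 0.6069 -0.0983  0.084 ]] [ 0.5857 -0.075   0.084 ] 0.021520458339396885 0.05938852371007562
112.39392835856863
[ 0.5851 -0.0729  0.0847]
[[ 0.5235 -0.0277  0.024 ]
 [ 0.5983  0.0034  0.024 ]
 [ 0.5646 -0.1282  0.024 ]
 [ 0.6394 -0.0971  0.024 ]] [ 0.5609 -0.0121  0.024 ] [ 0.602  -0.1127  0.024 ]
112.2145768019547
```

Emit:
{"api": "drive_tool", "payload": {"plan": [[1,[0,0,-0.05],0],[1,[0,0,-0.05],0],[1,[-0.001,-0.001,-0.02],0],[1,[0,0,0],0]]}}

```text
time: 11.42
ee_pos: [0.5838, -0.0777, 0.1006]
tcp_rot: [-179.9, -0.1, 112.2]
wrist_force: [0.3, -0.3, 0.2]
opening: 0.0853
```

Emit:
{"api": "drive_tool", "payload": {"plan": [[1,[0,0,-0.02],0],[1,[0,0,-0.012],0],[1,[0,0,0],0]]}}

```text
time: 11.8
ee_pos: [0.5849, -0.0771, 0.0699]
tcp_rot: [-180.0, -0.0, 112.3]
wrist_force: [-0.2, 0.3, 0.3]
opening: 0.0855
```

Run:
```python
from h import *
o=monitor.get_obs(); print(o['time'],o['ee_pos'],o['tcp_rot'],o['wrist_force'],o['opening'])
im,d=eyes.camera('wrist'); save('wrist8',im)
```

```text
11.8 [ 0.5849 -0.0771  0.0699] [-179.9794   -0.0103  112.2997] [-0.2267  0.3046  0.3246] 0.08551463221027908
```

View pics/wrist8.png

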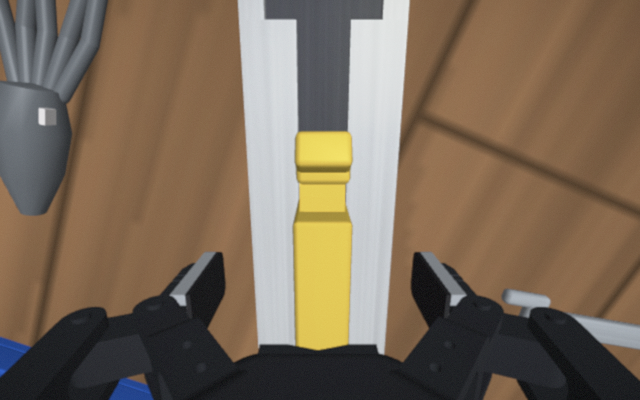

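Emit:
{"api": "drive_tool", "payload": {"plan": [[0.7,[0.0008,0.0004,0],0],[0.4,[0,0,0],0],[0.2,[0,0,0],0],[0.1,[0,0,0],0],[0.1,[0,0,0],0],[0.1,[0,0,0],0],[0.1,[0,0,0],0]]}}

```text
time: 12.72
ee_pos: [0.5861, -0.0764, 0.07]
tcp_rot: [180.0, 0.0, 112.3]
wrist_force: [0.3, 1.2, 2.4]
opening: 0.0218
```

Emit:
{"api": "drive_tool", "payload": {"plan": [[0.1,[0,0,0.0015],0],[0.1,[0,0,0],0]]}}

```text
time: 12.98
ee_pos: [0.5855, -0.0764, 0.0708]
tcp_rot: [-179.9, -0.0, 112.3]
wrist_force: [-0.1, -0.2, -3.0]
opening: 0.0213
```

Emit:
{"api": "drive_tool", "payload": {"plan": [[0.1,[-0.0038,0.0093,0],0],[0.1,[-0.0057,0.0139,0],0],[0.1,[-0.0057,0.0139,0],0],[0.1,[-0.0057,0.0139,0],0],[0.1,[0,0,0],0]]}}

```text
time: 13.6
ee_pos: [0.5645, -0.0241, 0.0714]
tcp_rot: [180.0, -0.0, 112.4]
wrist_force: [0.3, 0.7, -2.8]
opening: 0.0217
```

Emit:
{"api": "drive_tool", "payload": {"plan": [[0.1,[-0.0059,0.0145,0],0],[0.1,[-0.0059,0.0145,0],0],[0.1,[-0.0059,0.0145,0],0],[0.1,[-0.0059,0.0145,0],0],[0.1,[-0.006,0.0145,0],0],[0.1,[-0.006,0.0142,0],0],[0.1,[0,0,0],0],[0.1,[0,0,0],0]]}}

```text
time: 14.6
ee_pos: [0.5295, 0.0613, 0.0713]
tcp_rot: [180.0, 0.0, 112.3]
wrist_force: [-0.4, 0.2, -2.7]
opening: 0.0216
```

Run:
```python
from h import *
o=monitor.get_obs(); print(o['time'],o['ee_pos'],o['tcp_rot'],o['wrist_force'],o['opening'])
im,d=eyes.camera('wrist'); save('wrist9',im)
im,d=eyes.camera('scene'); save('s9',cv2.resize(im[160:290,220:400],None,fx=4,fy=4,interpolation=cv2.INTER_CUBIC))
```

```text
14.6 [0.5295 0.0613 0.0713] [179.9912   0.0147 112.3354] [-0.4339  0.1674 -2.6978] 0.02163169279595549
```

View pics/wrist9.png

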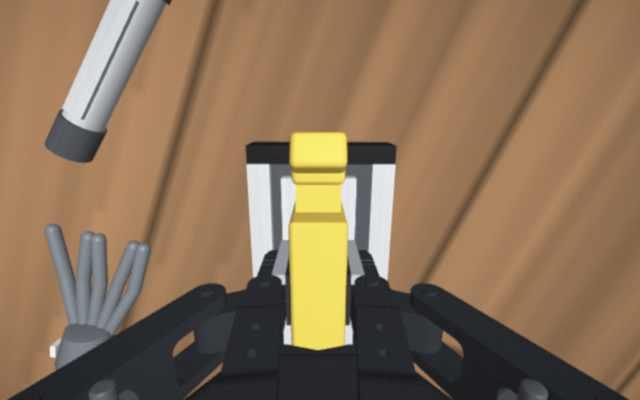

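View pics/s9.png

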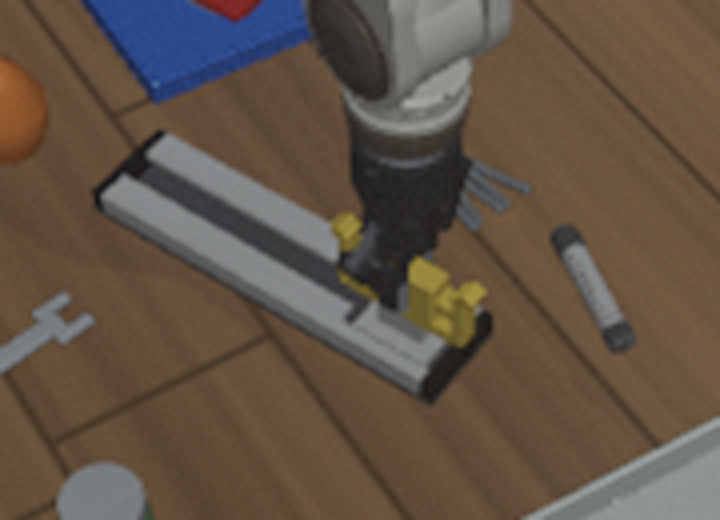

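Emit:
{"api": "drive_tool", "payload": {"plan": [[0.1,[0,0,0.003],0],[0.1,[0,0,0.004],0],[0.1,[0,0,0.005],0]]}}

```text
time: 15.08
ee_pos: [0.5294, 0.0612, 0.0837]
tcp_rot: [180.0, 0.0, 112.3]
wrist_force: [0.1, -0.5, -2.2]
opening: 0.0212
```

Emit:
{"api": "drive_tool", "payload": {"plan": [[0.1,[0,0,0.008],0],[0.1,[0,0,0.015],0],[0.1,[0,0,0.03],0],[0.1,[0,0,0.03],0],[0.1,[0,0,0],0]]}}

```text
time: 15.7
ee_pos: [0.5306, 0.0615, 0.1695]
tcp_rot: [179.7, 0.1, 112.3]
wrist_force: [0.8, -0.0, -2.0]
opening: 0.0218
```

Run:
```python
from h import *
o=monitor.get_obs(); print(o['time'],o['ee_pos'],o['tcp_rot'],o['wrist_force'],o['opening'])
im,d=eyes.camera('wrist'); save('wrist10',im)
```

```text
15.7 [0.5306 0.0615 0.1695] [179.7271   0.0772 112.3259] [ 0.7599 -0.0342 -2.0138] 0.02182170777194398
```

View pics/wrist10.png

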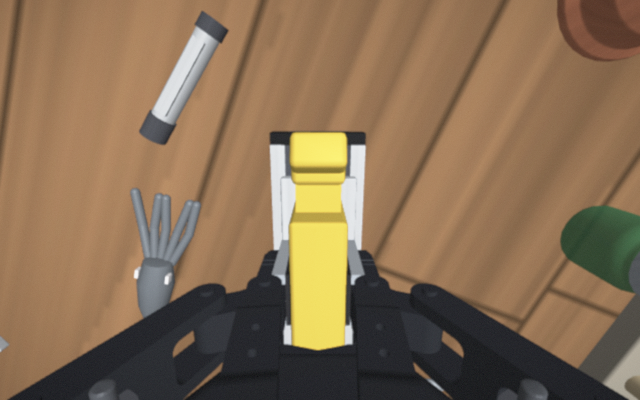

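Emit:
{"api": "drive_tool", "payload": {"plan": [[0.1,[-0.006,0.025,0.01],0],[0.1,[-0.0105,0.043,0],0],[0.1,[-0.0105,0.043,0],0],[0.1,[-0.0105,0.043,0],0],[0.1,[-0.0105,0.043,0],0],[0.1,[-0.0105,0.043,0],0],[0.1,[-0.0095,0.04,0],0],[0.1,[0,0,0],0]]}}

```text
time: 16.75
ee_pos: [0.46, 0.3433, 0.1744]
tcp_rot: [-179.9, 0.0, 112.5]
wrist_force: [0.8, -0.3, -2.3]
opening: 0.0214
```

Run:
```python
from h import *
o=monitor.get_obs(); print(o['time'],o['ee_pos'],o['tcp_rot'],o['wrist_force'],o['opening'])
im,d=eyes.camera('wrist'); save('wrist11',im)
```

```text
16.75 [0.46   0.3433 0.1744] [-179.8649    0.0103  112.5093] [ 0.7825 -0.3376 -2.3122] 0.021422183963432335
```

View pics/wrist11.png

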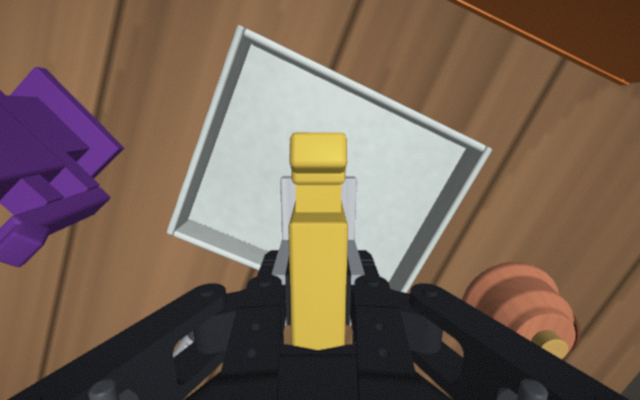

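Emit:
{"api": "drive_tool", "payload": {"plan": [[0.1,[0,0,-0.03],0],[0.1,[0,0,-0.03],0],[0.1,[0,0,-0.02],0],[0.1,[0,0,-0.01],0],[0.1,[0,0,-0.006],0],[0.1,[0,0,0],0]]}}

```text
time: 17.55
ee_pos: [0.4615, 0.3411, 0.0804]
tcp_rot: [180.0, -0.0, 112.3]
wrist_force: [-0.1, 0.7, -1.7]
opening: 0.0217
```

Run:
```python
from h import *
o=monitor.get_obs(); print(o['time'],o['ee_pos'],o['tcp_rot'],o['wrist_force'],o['opening'])
im,d=eyes.camera('scene'); save('s12',cv2.resize(im[220:370,320:480],None,fx=4,fy=4,interpolation=cv2.INTER_CUBIC))
```

```text
17.55 [0.4615 0.3411 0.0804] [179.9965  -0.001  112.3045] [-0.085   0.6991 -1.657 ] 0.021699957582222654
```

View pics/s12.png

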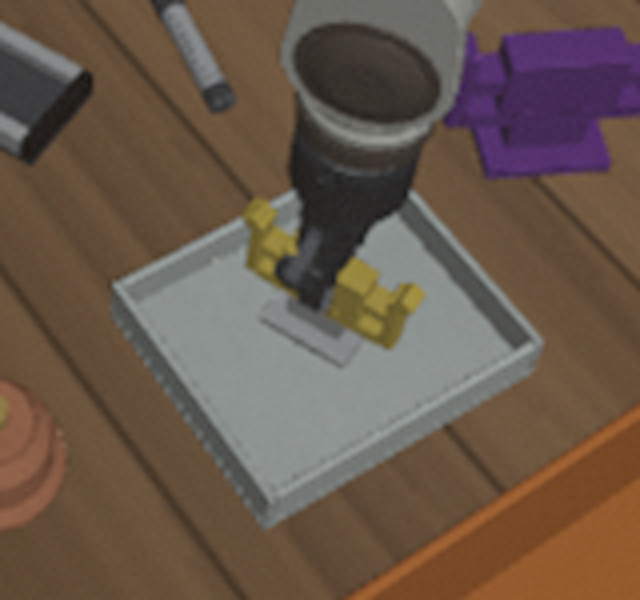

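Well centred in the crate. I'll lower it until it touches.

Emit:
{"api": "drive_tool", "payload": {"plan": [[0.1,[0,0,-0.004],0],[0.1,[0,0,-0.003],0],[0.1,[0,0,-0.001],0],[0.1,[0,0,0],0]]}}

```text
time: 18.1
ee_pos: [0.4613, 0.3413, 0.0722]
tcp_rot: [-180.0, 0.0, 112.3]
wrist_force: [0.6, 1.3, -1.9]
opening: 0.0217
```

Emit:
{"api": "drive_tool", "payload": {"plan": [[0.1,[0,0,-0.001],0],[0.1,[0,0,-0.0005],0],[0.1,[0,0,0],0]]}}

```text
time: 18.48
ee_pos: [0.4614, 0.3413, 0.0708]
tcp_rot: [-180.0, 0.0, 112.3]
wrist_force: [-0.1, -0.6, -2.1]
opening: 0.0212
```

Emit:
{"api": "drive_tool", "payload": {"plan": [[0.1,[0,0,-0.001],0],[0.1,[0,0,0],0]]}}

```text
time: 18.73
ee_pos: [0.4614, 0.3414, 0.07]
tcp_rot: [180.0, -0.0, 112.3]
wrist_force: [-0.5, 0.3, 0.7]
opening: 0.0215
```

Emit:
{"api": "drive_tool", "payload": {"plan": [[0.1,[0,0,-0.0007],0],[0.1,[0,0,0],0]]}}

```text
time: 18.98
ee_pos: [0.4615, 0.3414, 0.07]
tcp_rot: [179.9, -0.0, 112.3]
wrist_force: [-2.0, -1.6, 6.6]
opening: 0.0216
```

Emit:
{"api": "drive_tool", "payload": {"plan": [[0.1,[0,0,0.0005],0],[0.3,[0,0,0],0],[0.5,[0,0,0],0],[0.8,[0,0,0],0],[0.9,[0,0,0],0],[0.9,[0,0,0.02],0],[0.9,[0,0,0.04],0],[0.9,[0,0,0.05],0],[0.9,[0,0,0.05],0],[0.9,[0,0,0],0]]}}

```text
time: 20.23
ee_pos: [0.4625, 0.3421, 0.234]
tcp_rot: [179.6, -0.1, 112.3]
wrist_force: [0.9, -0.5, -0.2]
opening: 0.0769
```

Run:
```python
from h import *
o=monitor.get_obs(); print(o['time'],o['ee_pos'],o['tcp_rot'],o['wrist_force'],o['opening'])
im,d=eyes.camera('wrist'); save('wrist13',im)
im,d=eyes.camera('scene'); save('s13',im)
im,d=eyes.camera('top'); save('t13',im)
```

```text
20.225 [0.4625 0.3421 0.234 ] [179.6163  -0.0962 112.3207] [ 0.9342 -0.458  -0.2391] 0.07691088646535639
```

View pics/wrist13.png

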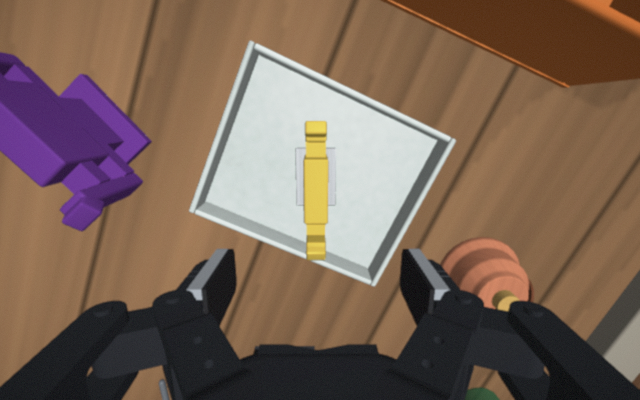

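View pics/s13.png

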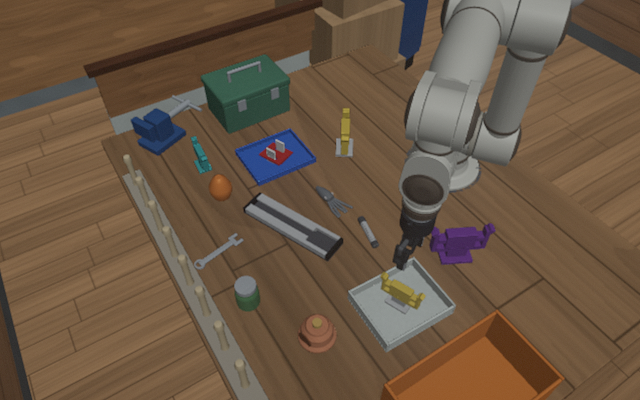

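View pics/t13.png

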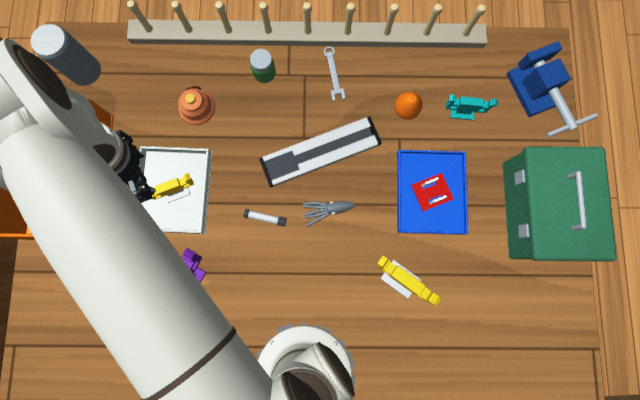

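The winder stands upright in the crate: wrist view (316,190), scene view (402,292). The cover lies flat in the tray with its tabs up, top view (432,192). The squid, reel seat, lantern and float look to be where they were, and the robot is clear of everything.

```bash
python3 -c "
from h import *
print(job.job_done())"
```

```text
the job is handed in; nothing more can be done
None
```

The cover is off and lying flat in the blue tray, tabs up. The winder is standing upright in the white crate. I handed the job in at about 20 s on the robot's clock, and no verdict came back.

- **Cover:** I pinched both tabs to their stops with a 40 N grip. The measured opening was 39 mm, a little under the 42 mm the dimensions give. I lifted it straight off and lowered it to light contact in the tray, about 12 N at the wrist, before letting go.
- **Winder:** I gripped it on its middle board, raised it about 1.5 mm and slid it 149 mm into the open pocket. It lifted out without catching, and I lowered it to light contact in the crate, about 7 N, before releasing it.
- **Last checks:** The final camera views show both parts as asked and the track empty. As far as I could see, the bystanders had not moved. The gripper was open and clear above the crate. None of these checks failed or disagreed. The highest wrist force I read was about 16 N, though I only read it between moves.

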